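Unclip the inspection torch into the wash tray

ROBOT

A 7-joint arm with a two-finger parallel gripper is mounted at the origin on the work surface. World frame = base frame: x ahead of the robot, y to its left, z up, the work surface at z = 0. Lengths are in m, angles in rad, forces in N, time in s.
With the tool pointing down it reaches from about 0.4 to 0.875 m from the base axis. Payload 19.3 kg.
Tool frame: the origin (TCP) lies where the fingers leave the gripper's body, on its centre line; the fingertips stand bot.tip_reach ahead of it and the grasp point (between the pads) lies 54 mm ahead of it (bot.tip_reach is the distance from the TCP to the fingertips, in m); z points along the fingers, y is the line along which they close (so a half turn about z gives the same grasp; the last joint's range is limited). The gripper opens to 85 mm and grips with 20 to 120 N. Pads are 22 mm wide; open, the fingers measure 114 mm over their backs; the gripper's body (76 mm by 85 mm) begins 54 mm behind the grasp point. The pads swing forward as they close: fully open they stand 13 mm farther back than shut.
Start: joints at [-1.309, 0.521, -0.036, 1.599, 0.021, 1.021, -0.113], TCP at [0.204, 0.591, 0.304] pointing down, gripper open.
Joint ranges: [-2.91, 2.91], [-0.3, 2.13], [-1.5, 1.42], [0.17, 2.43], [-1.26, 4.41], [0.16, 1.93], [-2.52, 2.52]. Speed limits (rad/s): [1.89, 1.89, 2.39, 2.39, 3.01, 3.01, 3.01].

INTERFACE

Orientations are given as [roll, pitch, yaw] about the fixed x, y, z axes, in that order (R = Rz(yaw) Ry(pitch) Rx(roll)).
In Python, from workcell import bot gives the robot as it stands. The module is installed in compiled form; this text tells all that it offers.
- The arm moves only by the shell command python3 -m jog 'ROWS' [FORCE]. ROWS is JSON, a list that holds one entry, the list of rows, each a list of 7 numbers: the shift along the tool's x, y, z in mm, then the turn, a rotation vector about the tool's x, y, z in rad, then the opening, from 0 (shut) to 1 (fully open). In form: [[[tx, ty, tz, wx, wy, wz, fingers], ...]]. A call has 1 to 5 rows; each row shifts and turns the commanded pose from where the row before left it, along the tool's axes as they then stand; what a row does not reach is not made up. A row lasts 1/10 s, in which the tool goes at most 50 mm and 8.59 degrees, less where a joint would pass 70% of its speed; a pose out of reach is approached as far as the arm can. A call is refused whole if a number of a shift passes 50 or a number of a turn 0.15, either way. A call with a gripper value outside its range is refused whole. The fingers move at their own pace and stop on an object; FORCE is the grip in N (left out, the last holds). Time passes only in rows, so rows that do not move let the fingers close. It gives the time, the measured TCP pose, the force, the opening and the grip force at its end, in the units of the state.
- bot.observe(): the state, without advancing time (a new reading comes with each control period).
- bot.grab_frame(name): name is "side" or "top"; returns a dict with "img" (480x640x3 uint8, red, green, blue), "intrinsics" (3x3 intrinsics, pixels), "R" (3x3) and "t" (3): a world point X has camera coordinates R X + t. Camera axes: x right, y down, z forward; pixel columns grow to the right and rows downward; lengths in m; the calibration is good to about 2 mm. A picture is of the moment at which its call begins. There is no depth.
- bot.job_done(): hands the job in; it is judged then, once.
Trained networks look in a picture, given as the dict that the camera call returned (one of the last four; its "shot" number tells which), for a name from the list of things; names that differ only in an ending like _2 or _b are one class to them, and where a whole thing is asked for, a point or a joint stands for the part that bears it (a point fixed in the world has none). Each returns a list of dicts, best first, with "conf" (0 to 1); they miss things now and then, are a little off and sometimes report something else, mostly with a low value. They report only what shows in the picture. A call takes as long as a camera call.
- bot.trace(query, picture): "region" (480x640 bool, what is visible of it).
- bot.spot_point(query, picture): "xyz" ([x, y, z] in m, in world coordinates, good to about 4 mm: a listed point, or the origin of a listed thing).
The state is a dict: "clock": time; "qpos": joint angles; "qd": joint speeds; "joint_efforts": joint torques, N m; "position": TCP position; "tool_rot": TCP orientation; "force": force on the tool from outside, world axes, zero at the start; "moment": the same for the moment, N m; "grip_width": finger opening in m; "finger_force": force on a finger pad.
Only numpy, scipy, OpenCV 4.12 (cv2) and the standard library are available. Lean on these libraries where they do the work, as an engineer would, in place of code of your own. Each camera call takes 0.05 s, during which the arm holds its last target. There are 200 camera calls.

TASK

At the cage-change bench, pull the inspection torch (the black rod with the wider six-sided head) straight up out of its two spring clips, without sliding it out endwise, and lay it gently, flat on the floor of the shallow steel tray. Leave the temperature probe (the same black barrel with a thin steel rod) in its own clips.

Things in the scene. Friction and masses are not known exactly. Their poses are not given: they have to be found in the camera images.
- torch: Inspection torch, black, 0.1 kg: round barrel 24 mm in diameter with a wider six-sided head (36 mm across flats, 42 mm over corners, 30 mm long) at one end, 153 mm long in all. Origin on the barrel's axis midway between its clips, where it may be gripped, 58 mm above the table; +x along the axis to the head: head from x = +58 to +88 mm, tail ends at x = -65 mm. Level; roll about x is free.
- torch_holder: Fixed holder of the torch: white base 130 x 50 x 10 mm with two C-shaped steel spring clips 12 mm wide at x = -36 and +36 mm, open upward, tops 73 mm above the table. Origin: centre of underside; z up, x along the torch. Between the clips 60 mm of barrel are free, clear beside and below. Pulled up the torch resists (about 10 N, over 5 to 10 mm), then snaps free. The probe's holder looks the same.
- tray: Fixed, empty, shallow open steel tray, 260 x 200 mm (x, y) and 40 mm high, walls and floor 4 mm thick. Origin: centre of its underside; z up, x along its long side.
- probe: Temperature probe in the other holder, to be left there: black round barrel 24 mm in diameter, 125 mm long, with a thin steel rod (5 mm in diameter, 60 mm long) at one end. Origin on the barrel's axis midway between its clips, 58 mm above the table; +x along the axis towards the thin rod.

How it is judged:
By the outcome, as a careful person would: the job done as asked, in the order asked, and still so for the second after the job is handed in, with the robot touching nothing.
It also fails if it takes over 42 s, if anything falls off the work surface, if the arm or the gripper's body presses on something with over 40 N, if the wrist force passes 120 N, or if a joint passes its speed limit or range.

## Working session

There is one attempt and no reset: what is moved stays moved. The work goes in short steps, Python scripts to look and compute and a shell command to move; the robot and the scene stay as the last step left them, time stands still between calls to the robot, and variables do not carry over. Pictures are saved under pics/ and viewed, at most 10 in all, crops included, and the job is handed in when it is done.

```bash
mkdir -p pics
python3 - <<'E'
from workcell import bot
import cv2,numpy as np
s=bot.observe();print(s['position'],s['tool_rot'],s['clock'],bot.tip_reach,s['grip_width'])
for n in('top','side'):
    f=bot.grab_frame(n);cv2.imwrite(f'pics/{n}0.png',f['img'][:,:,::-1])
    print(n,f['R'].round(3).tolist(),f['t'].round(3).tolist(),f['intrinsics'].round(1).tolist())
    for q in('torch','probe','torch_holder','tray'):
        print(q,[(np.round(d['xyz'],4).tolist(),round(d['conf'],2)) for d in bot.spot_point(q,f)[:3]])
    for q in('torch','probe'):
        for d in bot.trace(q,f)[:2]:
            ys,xs=np.nonzero(d['region']);print(q,round(d['conf'],2),cv2.minAreaRect(np.c_[xs,ys].astype(np.float32)))
E
```

```text
[0.20353033 0.59065282 0.30332697] [-3.14043055e+00  1.32927747e-04  2.80985935e+00] 0.0 0.0726 0.08504674057065227
top [[0.019, -1.0, 0.014], [-0.995, -0.021, -0.093], [0.093, -0.012, -0.996]] [-0.011, 0.524, 1.011] [[625.0, 0.0, 324.3], [0.0, 625.0, 245.4], [0.0, 0.0, 1.0]]
torch [([0.5012, -0.0486, 0.0581], 0.79)]
probe [([0.5274, -0.309, 0.0544], 0.87)]
torch_holder [([0.5063, -0.0548, -0.0022], 0.65)]
tray [([0.475, 0.3429, 0.0023], 0.59), ([0.5069, -0.0536, -0.0003], 0.5)]
torch 0.68 ((356.6188659667969, 249.19264221191406), (24.806793212890625, 98.59342193603516), 5.194429397583008)
probe 0.61 ((520.4132080078125, 227.9119873046875), (15.13072681427002, 113.13432312011719), 8.530766487121582)
side [[0.831, -0.556, -0.016], [-0.421, -0.609, -0.672], [0.364, 0.565, -0.74]] [-0.424, 0.258, 1.092] [[620.5, 0.0, 320.8], [0.0, 620.5, 243.1], [0.0, 0.0, 1.0]]
torch [([0.5081, -0.0455, 0.0537], 0.95)]
probe [([0.5294, -0.3118, 0.0556], 0.65)]
torch_holder [([0.5017, -0.0427, 0.0012], 0.77)]
tray [([0.4762, 0.342, 0.0046], 0.6)]
torch 0.85 ((336.086181640625, 257.9655456542969), (20.42648696899414, 80.7774658203125), 68.19859313964844)
probe 0.63 ((439.47711181640625, 344.94757080078125), (14.944814682006836, 98.60142517089844), 66.37062072753906)
```

View pics/top0.png

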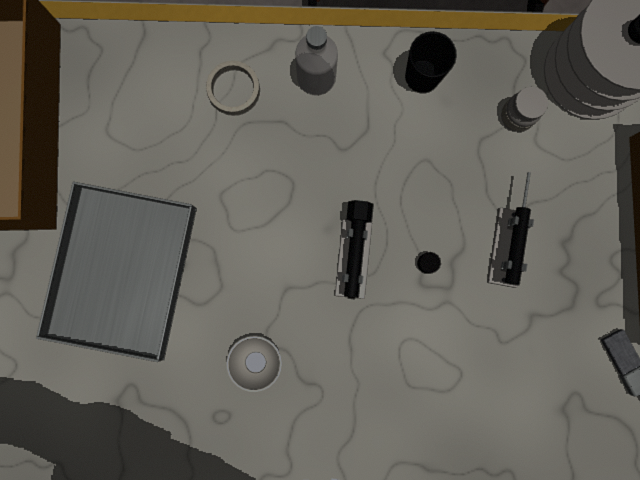

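View pics/side0.png

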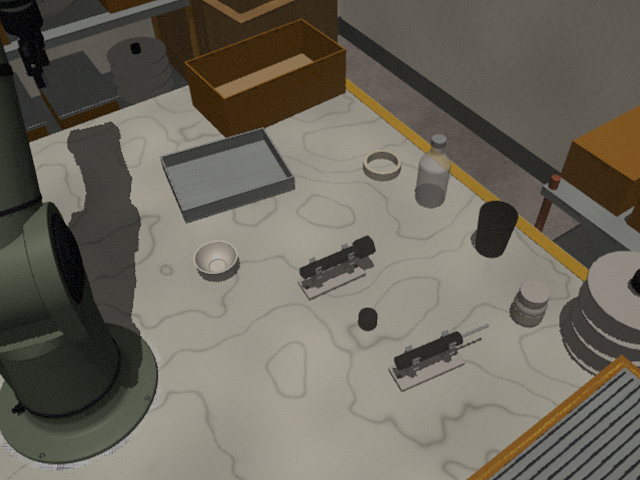

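The top view shows the torch with its head at about (357,210) and tail at (352,298). The tray corners are (75,184), (194,207), (161,359) and (40,337), and the probe is at (515,245). The side view agrees, with the torch at (336,258) and the route at z=0.3 clear.

```bash
cat > h.py <<'E'
import numpy as np
from workcell import bot
from scipy.spatial.transform import Rotation as Ro
def bp(f,px,z):
    r=f['R'].T@np.linalg.inv(f['intrinsics'])@[px[0],px[1],1]; c=-f['R'].T@f['t']
    return (c+r*(z-c[2])/r[2])
def togo(xyz,yaw):
    s=bot.observe(); R=Ro.from_euler('xyz',s['tool_rot']); T=Ro.from_euler('xyz',[np.pi,0,yaw])
    print('clock',s['clock'],'shift mm',(R.inv().apply(np.array(xyz)-s['position'])*1e3).round(1),'turn',(R.inv()*T).as_rotvec().round(4),'F',s['force'].round(1),'w',round(s['grip_width'],4),'pos',s['position'].round(4),s['tool_rot'].round(4))
E
python3 - <<'E'
from h import *
import cv2
f=bot.grab_frame('top')
for p in[(75,184),(194,207),(161,359),(40,337)]:print('tray',bp(f,p,.04).round(3))
d=bot.trace('torch',f)[0];m=d['region'];ys,xs=np.nonzero(m)
P=np.array([bp(f,p,.060) for p in zip(xs,ys)])[:,:2]
v=np.linalg.svd(P-P.mean(0),full_matrices=False)[2][0];v*=np.sign(v[0])
a=(P-P.mean(0))@v;print('torch mean',P.mean(0),'ends',P.mean(0)+v*a.min(),P.mean(0)+v*a.max(),'yaw',np.arctan2(v[1],v[0]))
togo([.503,-.047,.25],np.pi+np.arctan2(v[1],v[0]))
E
```

```text
tray [0.615 0.41  0.04 ]
tray [0.581 0.214 0.04 ]
tray [0.335 0.257 0.04 ]
tray [0.366 0.451 0.04 ]
torch mean [ 0.52336107 -0.05122305] ends [ 0.4357932  -0.04442478] [ 0.59495901 -0.0567815 ] yaw -0.07747885385958446
clock 0.8 shift mm [-490.9 -505.5   53.9] turn [ 0.      0.     -0.2544] F [ 0.6 -0.4  0.2] w 0.0852 pos [0.2036 0.5909 0.3039] [3.1416 0.     2.8097]
```

```bash
python3 -m jog '[[[-31,-32,0,0,0,0,1],[-31,-32,0,0,0,0,1],[-31,-32,0,0,0,0,1],[-31,-32,0,0,0,0,1],[-31,-32,0,0,0,0,1]]]'
python3 -m jog '[[[-31,-32,0,0,0,0,1],[-31,-32,0,0,0,0,1],[-31,-32,0,0,0,0,1],[-31,-32,0,0,0,0,1],[-31,-32,0,0,0,0,1]]]'
python3 -c "
from h import *
togo([.502,-.049,.25],3.064)"
```

```text
clock: 1.3
position: [0.2985, 0.3875, 0.304]
tool_rot: [3.141, 0.0, 2.81]
force: [0.2, 0.2, 0.5]
grip_width: 0.0854
finger_force: 0.0
clock: 1.8
position: [0.3929, 0.1857, 0.3042]
tool_rot: [3.141, 0.0, 2.81]
force: [0.8, -0.1, 0.7]
grip_width: 0.0852
finger_force: 0.0
clock 1.8 shift mm [-179.5 -186.4   54.2] turn [ 0.0006  0.0005 -0.254 ] F [ 0.8 -0.1  0.7] w 0.0852 pos [0.3929 0.1857 0.3042] [3.1409e+00 4.0000e-04 2.8100e+00]
```

```bash
python3 -m jog '[[[-30,-31,0,0,0,0,1],[-30,-31,0,0,0,0,1],[-30,-31,0,0,0,0,1],[-30,-31,0,0,0,0,1],[-30,-31,0,0,0,0,1]]]'
python3 -m jog '[[[-30,-31,0,0,0,0,1],[0,0,27,0,0,-0.127,1],[0,0,27,0,0,-0.127,1],[0,0,0,0,0,0,1]]]'
python3 - <<'E'
from h import *
import cv2
f=bot.grab_frame('top');g=bot.grab_frame('side')
cv2.imwrite('pics/side1.png',cv2.resize(g['img'][160:340,220:460,::-1],None,fx=3,fy=3))
for F in(f,g): print([(np.round(d['xyz'],4),d['conf']) for d in bot.spot_point('torch',F)[:1]])
togo([.502,-.049,.112],3.064)
# projected barrel axis points in the side view crop
for x in(-.065,0,.088):
    X=np.array([.502,-.049,.058])+x*np.array([np.cos(.077),-np.sin(.077),0]);c=g['intrinsics']@(g['R']@X+g['t']);print(x,(c[:2]/c[2]).round(1))
E
```

```text
clock: 2.3
position: [0.4843, -0.0098, 0.3042]
tool_rot: [3.141, 0.001, 2.81]
force: [0.3, 1.4, 0.5]
grip_width: 0.0854
finger_force: 0.0
clock: 2.7
position: [0.5008, -0.0473, 0.2476]
tool_rot: [-3.141, -0.004, 3.066]
force: [0.1, 0.5, -0.0]
grip_width: 0.0854
finger_force: 0.0
[]
[(array([ 0.508 , -0.0468,  0.0532]), 0.86)]
clock 2.9 shift mm [  0.6  -2.  139.2] turn [ 0.0001  0.0016 -0.0031] F [-0.  -0.9  0. ] w 0.0852 pos [ 0.5025 -0.047   0.2512] [3.1415e+00 1.6000e-03 3.0609e+00]
-0.065 [301.2 275.3]
0 [330.7 262.3]
0.088 [369.1 245.3]
```

View pics/side1.png

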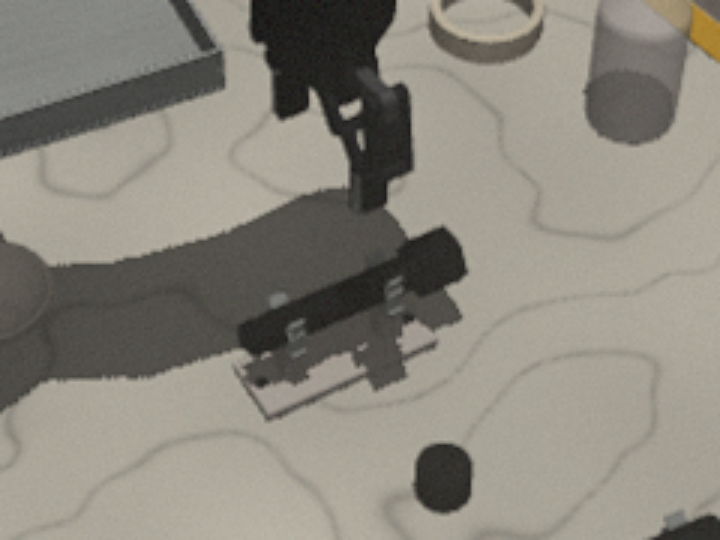

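The side crop shows the torch's tail at (247,336) and head end at about (455,257), with the gripper hanging above it. The axis matches to within about 3 mm, so I'm descending.

```bash
python3 -m jog '[[[-2,0,40,0,0,0,1],[0,0,40,0,0,0,1],[0,0,25,0,0,0,1],[0,0,20,0,0,0,1],[0,0,14,0,0,0,1]]]' 20
python3 -m jog '[[[0,0,0,0,0,0,1],[0,0,0,0,0,0,0.5],[0,0,0,0,0,0,0.4],[0,0,0,0,0,0,0.36]]]' 20
python3 - <<'E'
from h import *
import cv2
g=bot.grab_frame('side')
cv2.imwrite('pics/side2.png',cv2.resize(g['img'][180:320,240:440,::-1],None,fx=4,fy=4))
togo([.502,-.049,.112],3.064)
E
```

```text
clock: 3.4
position: [0.5045, -0.047, 0.1107]
tool_rot: [-3.141, 0.001, 3.063]
force: [-0.2, -0.1, 0.3]
grip_width: 0.0853
finger_force: 0.0
clock: 3.8
position: [0.5045, -0.0473, 0.1119]
tool_rot: [3.141, 0.002, 3.064]
force: [-0.2, 0.2, -0.5]
grip_width: 0.0441
finger_force: 0.0
clock 3.85 shift mm [ 2.2 -1.9 -0.3] turn [ 0.0001  0.0013 -0.0004] F [-0.8  0.1 -0.9] w 0.036 pos [ 0.5044 -0.0473  0.1117] [3.1415e+00 1.3000e-03 3.0636e+00]
```

View pics/side2.png

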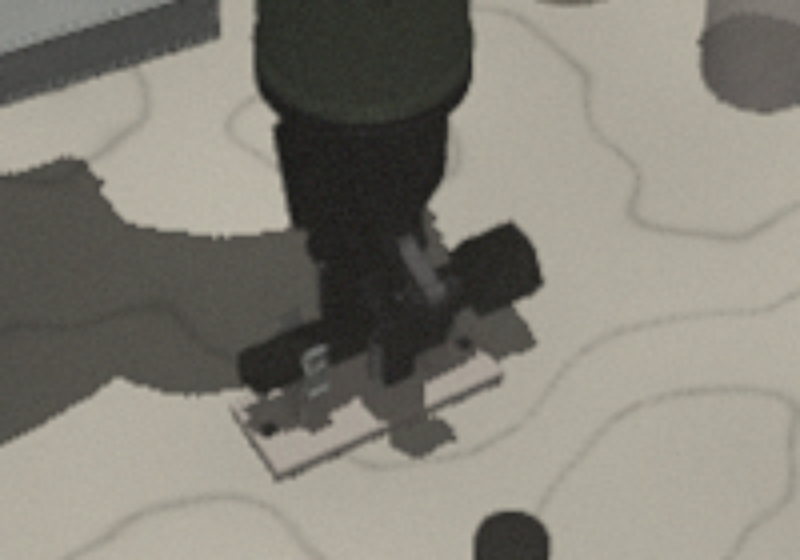

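The finger tip at (398,360) is centred between the tail clip at (318,370) and where the head clip should be. I'm closing.

```bash
python3 -m jog '[[[0,0,0,0,0,0,0.2],[0,0,0,0,0,0,0.1],[0,0,0,0,0,0,0.1],[0,0,0,0,0,0,0.1],[0,0,0,0,0,0,0.1]]]' 20
python3 -c "
from h import *
togo([.502,-.049,.112],3.064);print(bot.observe()['moment'])"
```

```text
clock: 4.35
position: [0.5042, -0.0477, 0.1113]
tool_rot: [-3.141, 0.001, 3.063]
force: [-1.4, -2.2, 8.7]
grip_width: 0.0233
finger_force: 22.0
clock 4.35 shift mm [ 2.1 -1.5 -0.7] turn [-0.0003  0.0007 -0.0007] F [-1.4 -2.2  8.7] w 0.0233 pos [ 0.5042 -0.0477  0.1113] [-3.1413e+00  7.0000e-04  3.0633e+00]
[-0.52709584  0.22176866  0.02971128]
```

```bash
python3 -m jog '[[[0,0,0,0,0,0,0],[0,0,0,0,0,0,0],[0,0,-3,0,0,0,0],[0,0,-3,0,0,0,0],[0,0,-3,0,0,0,0]]]' 60
python3 -m jog '[[[0,0,-3,0,0,0,0],[0,0,-3,0,0,0,0],[0,0,-3,0,0,0,0],[0,0,-4,0,0,0,0],[0,0,-5,0,0,0,0]]]'
python3 -m jog '[[[0,0,-10,0,0,0,0],[0,0,-20,0,0,0,0],[0,0,-30,0,0,0,0],[0,0,-30,0,0,0,0],[0,0,0,0,0,0,0]]]'
python3 - <<'E'
from h import *
import cv2
g=bot.grab_frame('side')
cv2.imwrite('pics/side3.png',cv2.resize(g['img'][120:320,220:480,::-1],None,fx=3,fy=3))
# tray centre/yaw: top corners
C=np.array([[.615,.41],[.581,.214],[.335,.257],[.366,.451]])
c=C.mean(0);u=(C[0]+C[1]-C[2]-C[3]);print('tray',c,'yaw',np.arctan2(u[1],u[0]))
togo([*c,.25],np.pi+np.arctan2(u[1],u[0]))
print(bot.observe()['moment'])
E
```

```text
clock: 4.85
position: [0.5035, -0.0474, 0.1197]
tool_rot: [-3.141, -0.001, 3.064]
force: [-0.4, -3.8, -11.0]
grip_width: 0.0221
finger_force: 59.5
clock: 5.35
position: [0.5042, -0.0469, 0.1384]
tool_rot: [3.141, 0.0, 3.064]
force: [-0.5, 0.8, -1.1]
grip_width: 0.0225
finger_force: 60.6
clock: 5.85
position: [0.5054, -0.0472, 0.2318]
tool_rot: [3.141, 0.006, 3.064]
force: [-1.1, 0.2, -1.1]
grip_width: 0.0227
finger_force: 60.6
tray [0.47425 0.333  ] yaw -0.16809562369704592
clock 5.9 shift mm [ 59.8 376.6 -20. ] turn [0.0009 0.0037 0.0905] F [-0.3 -0.6 -1.5] w 0.0222 pos [ 0.5048 -0.0471  0.23  ] [3.1409 0.0037 3.064 ]
[-0.01142914  0.07394558  0.00291228]
```

View pics/side3.png

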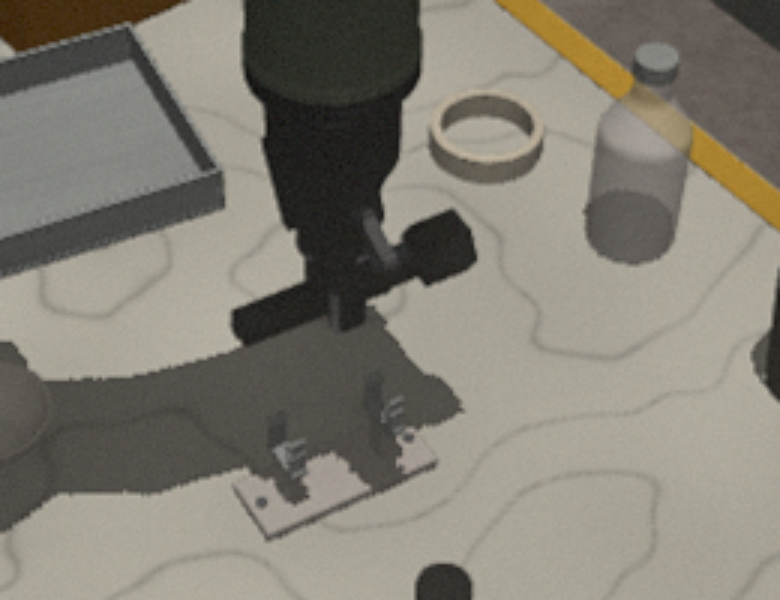

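The torch is out of both clips, which are empty at (290,455) and (390,410), and is held level. Next I move to the tray, aligned with its long side.

```bash
python3 -c "
from h import *
togo([.465,.3385,.23],2.9735)"
python3 -m jog '[[[0,0,0,0,0,0.03,0],[6,30,0,0,0,0.03,0],[6,38,0,0,0,0.03,0],[4,38,0,0,0,0,0],[4,38,0,0,0,0,0]]]'
python3 -m jog '[[[4,38,0,0,0,0,0],[4,38,0,0,0,0,0],[4,38,0,0,0,0,0],[4,38,0,0,0,0,0],[0,0,0,0,0,0,0]]]'
python3 -c "
from h import *
togo([.465,.3385,.12],2.9735)"
```

```text
clock 5.9 shift mm [ 69.5 381.3  -0. ] turn [0.0009 0.0037 0.0905] F [-0.3 -0.6 -1.5] w 0.0222 pos [ 0.5048 -0.0471  0.23  ] [3.1409 0.0037 3.064 ]
clock: 6.4
position: [0.5048, 0.0993, 0.2269]
tool_rot: [-3.141, -0.002, 2.972]
force: [1.1, -1.0, -1.4]
grip_width: 0.022
finger_force: 60.6
clock: 6.9
position: [0.5138, 0.2559, 0.2264]
tool_rot: [3.141, -0.002, 2.979]
force: [-0.5, -1.1, -1.2]
grip_width: 0.0225
finger_force: 60.6
clock 6.9 shift mm [ 61.3  73.5 106.6] turn [ 0.0009 -0.002   0.005 ] F [-0.5 -1.1 -1.2] w 0.0225 pos [0.5138 0.2559 0.2264] [ 3.1407e+00 -2.0000e-03  2.9785e+00]
```

```bash
python3 -m jog '[[[20,25,0,0,0,0,0],[20,25,0,0,0,0,0],[20,23,0,0,0,0,0],[0,0,30,0,0,0,0],[0,0,30,0,-0.025,0,0]]]'
python3 -m jog '[[[0,0,30,0,-0.025,0,0],[0,0,0,0,0,0,0]]]'
python3 - <<'E'
from h import *
import cv2
f=bot.grab_frame('top');g=bot.grab_frame('side')
a=cv2.resize(f['img'][150:400,10:260,::-1],(400,400));b=cv2.resize(g['img'][60:260,120:320,::-1],(400,400))
cv2.imwrite('pics/both4.png',np.hstack([a,b]))
togo([.465,.3385,.09],2.9735)
E
```

```text
clock: 7.4
position: [0.4677, 0.3329, 0.1666]
tool_rot: [3.141, 0.025, 2.973]
force: [0.9, -1.0, -1.8]
grip_width: 0.0223
finger_force: 60.6
clock: 7.6
position: [0.4666, 0.3311, 0.1339]
tool_rot: [-3.136, 0.046, 2.974]
force: [0.4, 1.2, -0.5]
grip_width: 0.0224
finger_force: 60.6
clock 7.7 shift mm [ 6.9  5.9 47.4] turn [-0.0016  0.0485 -0.0005] F [ 0.9  0.5 -0.2] w 0.0221 pos [0.4686 0.332  0.1377] [-3.14    0.0485  2.9731]
```

View pics/both4.png

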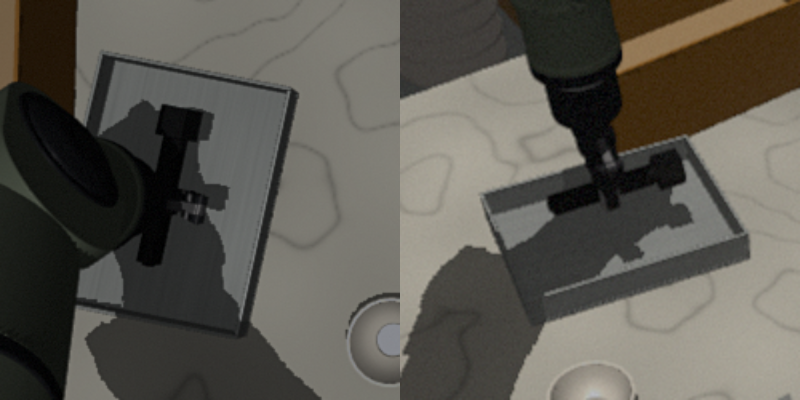

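Both views show the torch over the tray floor: head at (183,123), tail at (150,262) in the top half, clear of the walls. I'm lowering it.

```bash
python3 -m jog '[[[0,0,25,0,0,0,0],[0,0,18,0,0,0,0],[0,0,9,0,0,0,0],[0,0,3,0,0,0,0],[0,0,0,0,0,0,0]]]'
python3 -m jog '[[[0,0,1.5,0,0,0,0],[0,0,1.5,0,0,0,0],[0,0,0,0,0,0,0]]]'
python3 -c "
from h import *
togo([.465,.3385,.076],2.9735)"
```

```text
clock: 8.2
position: [0.4719, 0.332, 0.0837]
tool_rot: [3.141, 0.05, 2.973]
force: [0.5, -0.5, -2.0]
grip_width: 0.022
finger_force: 60.6
clock: 8.5
position: [0.4717, 0.3319, 0.0803]
tool_rot: [3.141, 0.05, 2.974]
force: [-0.3, 0.5, -1.7]
grip_width: 0.0222
finger_force: 60.6
clock 8.5 shift mm [7.9 5.4 3.9] turn [0.0003 0.0502 0.0002] F [-0.3  0.5 -1.7] w 0.0222 pos [0.4717 0.3319 0.0803] [3.1413 0.0502 2.9737]
```

```bash
for i in 1; do python3 -m jog '[[[0,0,1,0,0,0,0],[0,0,1,0,0,0,0],[0,0,0,0,0,0,0]]]'; done
python3 -m jog '[[[0,0,1,0,0,0,0],[0,0,0,0,0,0,0]]]'
```

```text
clock: 8.8
position: [0.4717, 0.3318, 0.0779]
tool_rot: [-3.141, 0.05, 2.974]
force: [-0.9, 0.2, -0.2]
grip_width: 0.0223
finger_force: 60.6
clock: 9.0
position: [0.4718, 0.3318, 0.0771]
tool_rot: [3.142, 0.05, 2.974]
force: [0.1, -0.0, 2.5]
grip_width: 0.0223
finger_force: 62.5
```

```bash
python3 -m jog '[[[0,0,0.7,0,0,0,0],[0,0,0,0,0,0,0]]]'
python3 -c "
from h import *
togo([.465,.3385,.076],2.9735);print(bot.observe()['moment'])"
```

```text
clock: 9.2
position: [0.4719, 0.3318, 0.0769]
tool_rot: [3.141, 0.05, 2.974]
force: [-3.5, -2.1, 13.7]
grip_width: 0.0222
finger_force: 69.3
clock 9.2 shift mm [7.9 5.4 0.5] turn [0.0002 0.05   0.0001] F [-3.5 -2.1 13.7] w 0.0222 pos [0.4719 0.3318 0.0769] [3.1414 0.05   2.9736]
[-0.4444754   0.92968526 -0.00236524]
```

```bash
python3 -m jog '[[[0,0,0,0,0,0,0.2],[0,0,0,0,0,0,0.24],[0,0,0,0,0,0,0.27],[0,0,0,0,0,0,0.3],[0,0,0,0,0,0,0.33]]]' 20
python3 -m jog '[[[0,0,0,0,0,0,0.4],[0,0,0,0,0,0,0.5],[0,0,0,0,0,0,0.6],[0,0,0,0,0,0,0.7],[0,0,0,0,0,0,0.8]]]'
python3 -m jog '[[[0,0,-5,0,0,0,0.8],[0,0,-10,0,0,0,0.8],[0,0,-25,0,0,0,0.8],[0,0,-40,0,0,0,0.8],[0,0,-50,0,0,0,0.8]]]'
python3 -m jog '[[[0,0,-50,0,0,0,0.8],[0,-40,0,0,0,0,0.8],[0,-40,0,0,0,0,0.8],[0,-40,0,0,0,0,0.8],[0,0,0,0,0,0,0.8]]]'
python3 - <<'E'
from h import *
import cv2
f=bot.grab_frame('top');g=bot.grab_frame('side')
a=cv2.resize(f['img'][150:400,10:260,::-1],(400,400));b=cv2.resize(g['img'][60:260,120:320,::-1],(400,400))
cv2.imwrite('pics/both5.png',np.hstack([a,b]))
for F in (f,g): print([(q,[np.round(d['xyz'],3) for d in bot.spot_point(q,F)[:1]]) for q in('torch','probe')])
togo([.465,.3385,.076],2.9735)
E
```

```text
clock: 9.7
position: [0.472, 0.332, 0.0765]
tool_rot: [3.141, 0.05, 2.974]
force: [-0.2, -0.2, 4.4]
grip_width: 0.0279
finger_force: 2.5
clock: 10.2
position: [0.4718, 0.3317, 0.0763]
tool_rot: [-3.141, 0.05, 2.974]
force: [0.4, 0.6, 0.1]
grip_width: 0.0683
finger_force: 0.0
clock: 10.7
position: [0.4647, 0.3324, 0.2072]
tool_rot: [-3.14, 0.049, 2.974]
force: [0.4, 1.4, 0.3]
grip_width: 0.0681
finger_force: 0.0
clock: 11.2
position: [0.4423, 0.2102, 0.2572]
tool_rot: [-3.141, 0.05, 2.969]
force: [0.4, 1.6, -0.3]
grip_width: 0.0687
finger_force: 0.0
[('torch', []), ('probe', [array([ 0.53 , -0.309,  0.057])])]
[('torch', [array([0.478, 0.332, 0.015])]), ('probe', [array([ 0.532, -0.309,  0.059])])]
clock 11.5 shift mm [  7.5 124.5 180. ] turn [0.0003 0.0501 0.0015] F [-0.2 -0.   0.4] w 0.0685 pos [0.4429 0.2159 0.2562] [3.1414 0.0501 2.975 ]
```

View pics/both5.png

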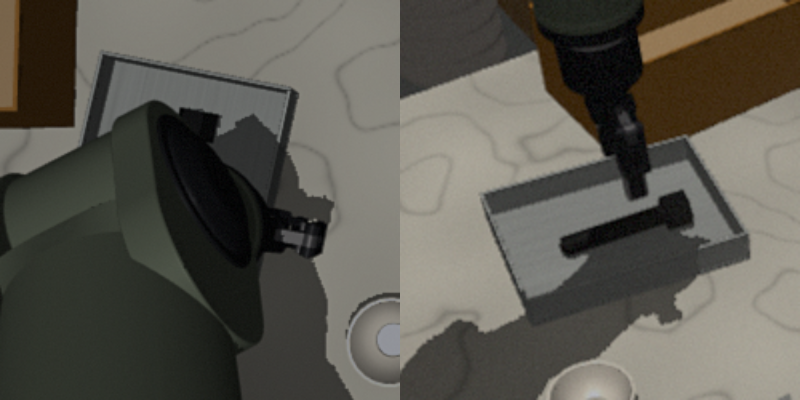

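The side view shows the torch lying flat on the tray floor, tail at (570,245) and head at (677,210), clear of all walls and of the gripper. The probe is unmoved.

```bash
python3 -c "
from workcell import bot
print(bot.job_done())"
```

```text
the job is handed in; nothing more can be done
None
```

The torch was pulled straight up out of its clips and laid flat on the tray floor, the probe is still in its clips, and the job was handed in at about 11.5 s; no verdict came back.

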